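# Close the washed storage canisters with their own lids

### The arm

A 6-joint arm with a two-finger parallel gripper is mounted at the origin on a cart in front of the work surface, level with it; the furniture and walls round the work are solid. World frame = base frame: x ahead of the robot, y to its left, z up, the work surface at z = 0. Lengths are in mm, angles in degrees, forces in N, time in s.
With the tool pointing down it reaches from about 350 to 850 mm from the base axis. Payload 8.1 kg.
Tool frame: the origin (TCP) lies midway between the tips of the shut fingers; the grasp point (between the pads) lies 19 mm behind it; z points along the fingers, y is the line along which they close (so a half turn about z gives the same grasp; the last joint's range is limited). The gripper opens to 93 mm and grips with 3 to 60 N. Pads are 15 mm wide; open, the fingers measure 128 mm over their backs; the gripper's body (75 mm by 188 mm) begins 65 mm behind the grasp point.
Start: joints at [66.899, 7.471, 85.268, -0, 87.261, -4.893], TCP at [187.465, 569.967, 218.635] pointing down, gripper open.
Joint ranges: [-169.43, 169.43], [-51.17, 129.36], [1.28, 143.12], [-76.62, 256.62], [0, 156.53], [-152.29, 152.29]. Speed limits (degrees/s): [136.94, 136.94, 159.86, 180, 180, 180].

### API

Orientations are given as [roll, pitch, yaw] about the fixed x, y, z axes, in that order (R = Rz(yaw) Ry(pitch) Rx(roll)).
In Python, from plant import env, optics gives the robot as it stands.
- The arm moves only by the shell command python3 -m crank 'ROWS' [FORCE]. ROWS is JSON, a list that holds one entry, the list of rows, each a list of 7 numbers: the opening, from -1 (shut) to 1 (fully open), then the shift along the tool's x, y, z as a fraction of full scale, then the turn, a rotation vector about the tool's x, y, z as a fraction of full scale. A call has exactly 10 rows; each row is the pose to reach, as a shift and turn from the pose commanded when the call began, along the tool's axes at that moment, turning the shorter way round; what a row does not reach only later rows make up. Full scale, the value 1, is 75 cm for a shift and 180 degrees for a turn. A row lasts 1/10 s, in which the tool goes at most 50 mm and 8.59 degrees, less where a joint would pass 70% of its speed; a pose out of reach is approached as far as the arm can. A call with a number of a shift or a turn outside -1 to 1 is refused whole. A call with a gripper value outside its range is refused whole. The fingers move at their own pace and stop on an object; FORCE is the grip in N (left out, the last holds). Time passes only in rows, so rows that repeat a pose let the fingers close, or fill a call up. It gives the time, the measured TCP pose, the force, the opening and the grip force at its end, in the units of the state.
- env.get_obs(): the state, without advancing time (a new reading comes with each control period).
- optics.camera(name): name is "scene" or "top" or "wrist"; returns (picture, depth): 384x512x3 uint8, blue, green, red; 384x512 float32, mm along the optical axis (not along the pixel's ray), 0 where there is no reading.
- optics.calibration(name): a dict with "vfov" (degrees; the focal length in pixels is half the picture's height over the tangent of half this angle, whatever the lens; pixels are square), "cx", "cy" (the principal point, pixels), "R" (3x3) and "t" (3): a world point X has camera coordinates R X + t. Camera axes: x right, y down, z forward; pixel columns grow to the right and rows downward; lengths in mm; the calibration is good to about 2 mm. A picture is of the moment at which its call begins: read the wrist's pose just before it. calibration takes no time and is no camera call; for the wrist camera it gives the pose at the moment of the call.
- env.close_job(): hands the job in; it is judged then, once.
The state is a dict: "time": time; "qpos": joint angles; "joint_velocities": joint speeds; "joint_efforts": joint torques, N m; "tcp_pos": TCP position; "orientation": TCP orientation; "force": force on the tool from outside, world axes, zero at the start; "ft_torque": the same for the moment, N m; "width": finger opening in mm; "finger_force": force on a finger pad.
Only numpy, scipy, OpenCV 4.12 (cv2) and the standard library are available. Lean on these libraries where they do the work, as an engineer would, in place of code of your own. Each camera call takes 0.05 s, during which the arm holds its last target. There are 200 camera calls.

### The job

The lids of the three stoneware storage canisters have been washed and lie on the white draining board: put every lid back on the canister it belongs to, fully home, so that it sits centred, level and (the square one) square with its canister. The tea caddy has two: its small inner lid goes into the mouth first, then the hollow cap over it. Leave the salt shaker, the egg timer and the espresso cup where they are and tip no canister over.

Things in the scene. Friction and masses are not known exactly. Their poses are not given: they have to be found in the camera images.
- round_canister: Grey-green stoneware canister, straight round pot, 108 mm outside diameter, 110 mm high, open at the top; mouth 96 mm inside diameter. Loose, 0.85 kg. Origin: centre of its underside; z up.
- square_canister: Grey-green stoneware canister, square, 94 x 94 mm outside, 96 mm high, open at the top; mouth 84 x 84 mm. Loose, 0.85 kg. Origin: centre of its underside; x and y along its sides, z up.
- tea_caddy: Grey-green stoneware tea caddy: round body 92 mm across up to a flat shoulder at height 90 mm, then a narrower pale neck, 72 mm outside (69 mm at its rim), rim at height 103 mm; mouth 60 mm inside. Loose, 0.8 kg. Origin: centre of its underside; z up.
- round_lid: Round canister's lid, the widest round one: wooden disc 108 mm across, 9 mm thick, top 23 mm above the origin; stands on its tapered cork stopper (14 mm deep, 91 to 80 mm across). Knob centred on top, 22 mm high, 19 (foot) to 23 mm across. 0.14 kg. Origin: centre of the stopper's underside, z up; fully home it is 96 mm above the canister's origin. All lids start on a board 14 mm thick.
- square_lid: Square canister's lid: wood, 94 x 94 x 9 mm, top 23 mm above the origin; stands on its tapered cork stopper (14 mm deep, 75 to 60 mm wide). Grip: bar along its x, 50 mm long, 16 mm wide (y), 22 mm high. Fits in any quarter turn. 0.14 kg. Origin: centre of the stopper's underside; x, y along the sides, z up; fully home it is 82 mm above the canister's origin.
- inner_lid: Tea caddy's inner lid, the smallest: wooden disc 66 mm across with bevelled edge, 5 mm thick, top 15 mm above the origin; stands on its tapered cork stopper (10 mm deep, 55 to 42 mm across). Knob centred on top, 22 mm high, 19 (foot) to 23 mm across. 0.05 kg. Origin: centre of the stopper's underside, z up; fully home it is 93 mm above the caddy's origin.
- caddy_cap: Tea caddy's outer cap: hollow wooden drum standing mouth down, 92 mm across, 82 mm inside, 48 mm high, 43 mm deep inside. Knob centred on top, 22 mm high, 19 (foot) to 23 mm across. 0.12 kg. Origin: centre of its open underside, z up. Goes over the neck and the inner lid with its knob; fully home it stands on the shoulder, 90 mm above the caddy's origin.
- salt_shaker: Bystander: small glass salt shaker with a grey top, 44 mm across, 90 mm high. Origin: centre of its underside.
- egg_timer: Bystander: round grey-green egg timer, 69 mm across, 61 mm high. Origin: centre of its underside.
- cup_espresso: Bystander: white espresso cup, 62 mm wide (88 mm with its handle), 50 mm high. Origin: centre of its underside.
There are look-alikes about, which are no part of the job. What is shaped like the round_lid but black or purple is not meant. What is shaped like the caddy_cap but blue is not meant.

How it is judged:
By the outcome, as a careful person would: the job done as asked, in the order asked, and still so for the second after the job is handed in, with the robot touching nothing.
It also fails if it takes over 109 s, if anything falls off the work surface, if the arm or the gripper's body presses on something with over 40 N, if the wrist force passes 120 N, or if a joint passes its speed limit or range.

## Working session

There is one attempt and no reset: what is moved stays moved. The work goes in short steps, Python scripts to look and compute and a shell command to move; the robot and the scene stay as the last step left them, time stands still between calls to the robot, and variables do not carry over. Pictures are saved under pics/ and viewed, at most 14 in all, crops included, and the job is handed in when it is done.

```bash
ls; mkdir -p pics
cat > h.py <<'E'
import numpy as np, cv2
from plant import env, optics
def cam(name):
    c=optics.calibration(name); p,d=optics.camera(name)
    return p,d,c
def cloud(d,c):
    f=d.shape[0]/2/np.tan(np.radians(c["vfov"])/2)
    v,u=np.mgrid[:d.shape[0],:d.shape[1]]
    P=np.stack([(u-c["cx"])/f*d,(v-c["cy"])/f*d,d],-1)
    X=(P-np.array(c["t"]))@np.array(c["R"])
    X[d<=0]=np.nan
    return X
E
python3 - <<'E'
from h import *
for n in ("top","scene"):
    p,d,c=cam(n); cv2.imwrite(f"pics/{n}0.png",p); np.savez(f"{n}0.npz",p=p,d=d,X=cloud(d,c)); print(c)
print(env.get_obs())
E
```

```text
pics
{'vfov': 54.87058353682195, 'cx': 261.1669110937772, 'cy': 193.21960810826258, 'R': array([[ 0.00796696, -0.99984247,  0.01586049],
       [-0.98247807, -0.01078016, -0.18606617],
       [ 0.18620784, -0.01410021, -0.98240919]]), 't': array([ -66.53107961,  576.5247842 , 1184.91500061])}
{'vfov': 55.75308780153365, 'cx': 255.9717158465381, 'cy': 187.73230589882576, 'R': array([[ 0.53618773, -0.8437699 ,  0.02355996],
       [-0.43943306, -0.30285841, -0.84568042],
       [ 0.72069502,  0.44309043, -0.53316935]]), 't': array([-374.80475261,  284.00858168,  977.65433474])}
{'time': 0.1, 'qpos': array([ 6.68981624e+01,  7.51179619e+00,  8.53241224e+01,  4.66457605e-04,
        8.72618514e+01, -4.89235541e+00]), 'joint_velocities': array([-0.0776053 , -0.12856831, -0.21342778, -0.00753986,  0.01425818,
       -0.02544597]), 'joint_efforts': array([ 7.66037410e-04, -5.61347580e+01, -4.93091154e+01,  7.70015339e-02,
        2.91708618e-02, -1.10034518e-04]), 'tcp_pos': array([187.25687291, 569.47660943, 217.67139401]), 'orientation': array([-1.79902626e+02, -8.80239268e-03,  1.61790488e+02]), 'force': array([ 0.03399944, -0.14666525, -0.40266339]), 'ft_torque': array([ 0.0161366 , -0.0092911 ,  0.00503416]), 'finger_force': 0.0, 'width': 93.4160312196637}
```

View pics/top0.png

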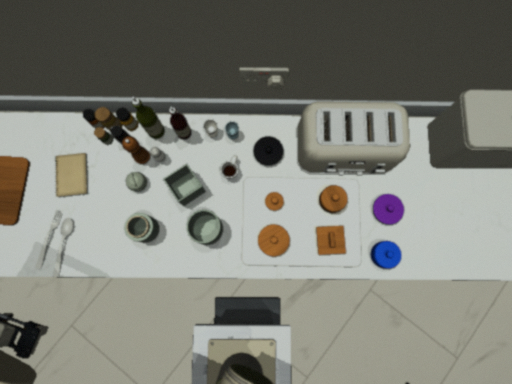

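View pics/scene0.png

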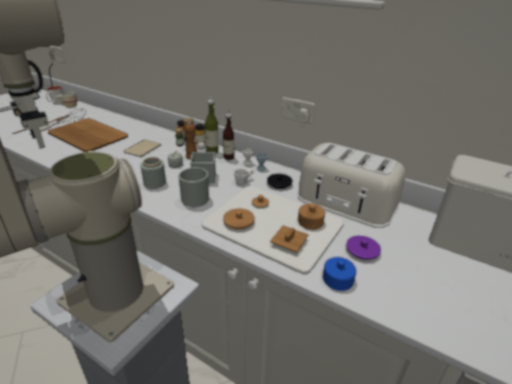

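The top view shows the inner lid at (275,201), cap (334,199), round lid (273,240) and square lid (331,240). The canisters are the caddy at (141,228), square (185,186) and round (205,227). The purple and blue look-alikes are on the right and a black one is at (268,151).

Run:
```python
from h import *
for n in ("top","scene"):
    z=np.load(f"{n}0.npz"); X=z["X"]; p=z["p"]
    hsv=cv2.cvtColor(p,cv2.COLOR_BGR2HSV)
    m=((hsv[...,0]<16)&(hsv[...,1]>110)&(X[...,2]>17)&(X[...,2]<110)).astype(np.uint8)
    k,l,s,ce=cv2.connectedComponentsWithStats(m)
    print(n)
    for i in range(1,k):
        if s[i,4]<40: continue
        q=X[l==i]; zz=q[:,2]; 
        print("lid",ce[i].round(),s[i,4],q[:,:2].mean(0).round(),(q.max(0)-q.min(0)).round(),np.percentile(zz,[5,50,98]).round())
z=np.load("top0.npz"); X=z["X"]
for nm,(u,v),h in (("caddyshoulder",(141,228),90),("caddyrim",(141,228),103),("square",(185,186),96),("round",(205,227),110),("timer",(136,181),61),("cup",(230,170),50),("salt",(157,155),90)):
    w=X[v-25:v+25,u-25:u+25].reshape(-1,3); q=w[abs(w[:,2]-h)<6]
    if len(q)<5: print(nm,len(q));continue
    (a,r)=cv2.minEnclosingCircle(q[:,:2].astype(np.float32)),0
    print(nm,len(q),np.round(a[0]),round(a[1]),q.mean(0).round(),cv2.minAreaRect(q[:,:2].astype(np.float32)))
w=X[255,160:380]; print(X[215,255].round(), X[300,300].round(), X[200,235].round())
```

```text
top
lid [141. 155.] 128 [703. 349.] [37. 41. 91.] [ 26.  56. 101.]
lid [ 13. 167.] 276 [666. 798.] [82. 98.  8.] [17. 19. 23.]
lid [229. 170.] 59 [665.  51.] [30. 35.  9.] [17. 19. 25.]
lid [ 15. 188.] 116 [593. 783.] [73. 63.  8.] [17. 18. 23.]
lid [333. 198.] 534 [ 561. -301.] [85. 86. 56.] [54. 61. 84.]
lid [  9. 208.] 240 [524. 792.] [109.  71.   8.] [17. 19. 23.]
lid [274. 201.] 233 [ 555. -105.] [56. 55. 34.] [23. 28. 51.]
lid [273. 240.] 715 [ 423. -103.] [ 99. 100.  34.] [32. 36. 59.]
lid [330. 240.] 703 [ 425. -293.] [94. 90. 35.] [32. 37. 60.]
scene
lid [ 87. 134.] 1175 [583. 916.] [243. 352.   9.] [18. 20. 24.]
lid [190. 145.] 130 [706. 352.] [33. 30. 90.] [ 31.  65. 106.]
lid [260. 201.] 106 [ 550. -110.] [49. 51. 29.] [26. 29. 51.]
lid [311. 216.] 485 [ 545. -314.] [85. 80. 69.] [26. 60. 82.]
lid [238. 218.] 388 [ 415. -110.] [100.  97.  33.] [34. 38. 59.]
lid [289. 238.] 485 [ 418. -299.] [90. 89. 30.] [35. 38. 60.]
caddyshoulder 270 [457. 330.] 46 [457. 325.  89.] ((457.3682861328125, 329.75201416015625), (88.9652328491211, 89.53252410888672), 89.51090240478516)
caddyr
[... 202 characters left out ...]
, 195.9656524658203), (94.59813690185547, 93.72950744628906), 35.72379684448242)
round 172 [460. 121.] 54 [457. 120. 109.] ((459.0802917480469, 120.17181396484375), (104.41969299316406, 104.69244384765625), 0.37715697288513184)
timer 66 [654. 331.] 67 [651. 355.  59.] ((651.05712890625, 332.797607421875), (94.63539123535156, 105.0343017578125), 87.85881042480469)
cup 72 [668.  45.] 38 [668.  45.  48.] ((664.0345458984375, 49.99116516113281), (68.51880645751953, 59.30696105957031), 15.891217231750488)
salt 102 [707. 271.] 95 [694. 269.  89.] ((698.047119140625, 280.7505187988281), (157.88027954101562, 168.6356201171875), 88.65894317626953)
[509. -41.  13.] [ 143. -301. -905.] [563.  30.  -6.]
```

```bash
cat >> h.py <<'E'
from scipy.spatial.transform import Rotation as Ro
def go(x,y,z,yaw):
    "shift and turn (fractions of full scale, tool axes) from the measured pose to a tool-down pose"
    o=env.get_obs(); R=Ro.from_euler("xyz",o["orientation"],degrees=True)
    s=R.inv().apply(np.array([x,y,z])-o["tcp_pos"])/750
    r=(R.inv()*Ro.from_euler("xyz",[180,0,yaw],degrees=True)).as_rotvec(degrees=True)/180
    print("t",o["time"],"tcp",o["tcp_pos"].round(1),"ori",o["orientation"].round(1),"F",o["force"].round(1),"w",round(o["width"],1),"q6",o["qpos"][5].round())
    print("ROW",[float(v) for v in np.r_[s,r].round(4)],"mm",round(np.linalg.norm(s)*750))
E
python3 - <<'E'
from h import *
go(480,215,330,180)
c=optics.calibration("wrist"); o=env.get_obs()
Rt=Ro.from_euler("xyz",o["orientation"],degrees=True)
cp=-np.array(c["R"]).T@c["t"]; print("cam in tool",Rt.inv().apply(cp-o["tcp_pos"]), "cam z axis in tool",Rt.inv().apply(np.array(c["R"])[2]),c["vfov"])
X=np.load("top0.npz")["X"].reshape(-1,3); q=X[(X[:,2]>150)&(X[:,0]>350)&(X[:,0]<760)&(abs(X[:,1])<450)]
for y in range(-450,450,50):
    s=q[(q[:,1]>=y)&(q[:,1]<y+50)]
    if len(s): print(y,"minx",s[:,0].min().round(),"zmax",s[:,2].max().round())
E
```

```text
t 0.1 tcp [187.3 569.5 217.7] ori [-179.9   -0.   161.8] F [ 0.  -0.1 -0.4] w 93.4 q6 -5.0
ROW [-0.5184, -0.3272, -0.1493, -0.0005, -0.0001, -0.1012] mm 473
cam in tool [  80.5679742     0.37361303 -165.94212576] cam z axis in tool [-0.29261676  0.0010699   0.9562292 ] 64.06295258167277
-450 minx 663.0 zmax 198.0
-400 minx 655.0 zmax 198.0
-350 minx 658.0 zmax 198.0
-300 minx 655.0 zmax 200.0
-250 minx 664.0 zmax 199.0
-200 minx 693.0 zmax 175.0
300 minx 702.0 zmax 159.0
350 minx 699.0 zmax 168.0
```

```bash
python3 -m crank '[[[1,-0.52,-0.327,-0.15,0,0,-0.101],[1,-0.52,-0.327,-0.15,0,0,-0.101],[1,-0.52,-0.327,-0.15,0,0,-0.101],[1,-0.52,-0.327,-0.15,0,0,-0.101],[1,-0.52,-0.327,-0.15,0,0,-0.101],[1,-0.52,-0.327,-0.15,0,0,-0.101],[1,-0.52,-0.327,-0.15,0,0,-0.101],[1,-0.52,-0.327,-0.15,0,0,-0.101],[1,-0.52,-0.327,-0.15,0,0,-0.101],[1,-0.52,-0.327,-0.15,0,0,-0.101]]]' 20
python3 - <<'E'
from h import *
p,d,c=cam("wrist"); cv2.imwrite("pics/w1.png",p); np.savez("w1.npz",p=p,d=d,X=cloud(d,c))
go(480,-200,330,180)
E
```

```text
time: 1.1
tcp_pos: [483.1, 212.1, 331.8]
orientation: [-180.0, 0.1, 179.8]
force: [0.2, 0.6, 0.5]
width: 93.3
finger_force: 0.0
t 1.15 tcp [484.9 210.2 332.3] ori [-1.799e+02  1.000e-01  1.797e+02] F [ 0.  -2.6  0.2] w 93.1 q6 -72.0
ROW [0.0039, -0.5469, 0.0041, -0.0006, 0.0008, -0.0015] mm 410
```

View pics/w1.png

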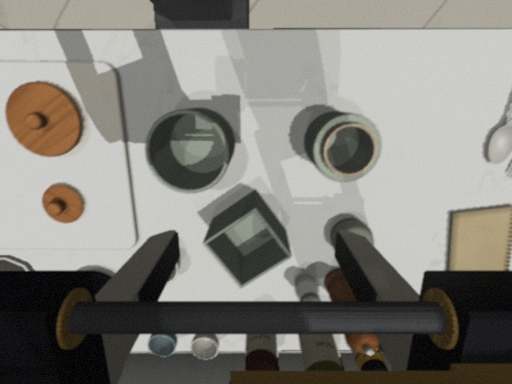

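The wrist view (robot side up) shows the round canister at (192,150), the caddy at (345,148) and the square canister at (247,235). The round lid (44,118) and inner lid (63,203) are also visible.

```bash
cat >> h.py <<'E'
from scipy.optimize import least_squares
def ring(X,x,y,zlo,zhi,rmax,Rout=None,yaw0=None,half=None):
    "outer-edge fit of the points in a height band: circle of given radius or square of given half-side"
    q=X.reshape(-1,3); q=q[np.isfinite(q).all(1)]
    q=q[(q[:,2]>zlo)&(q[:,2]<zhi)&(np.hypot(q[:,0]-x,q[:,1]-y)<rmax)]
    h=cv2.convexHull(q[:,:2].astype(np.float32))
    if half is not None: return len(q),q[:,2].mean().round(1),[np.round(v,1) for v in cv2.minAreaRect(h)]
    b=h[:,0]
    # boundary points: outermost per angular bin about current centre
    c=np.array([x,y,0.])
    for _ in range(4):
        a=np.degrees(np.arctan2(q[:,1]-c[1],q[:,0]-c[0])).astype(int)//8; r=np.hypot(q[:,0]-c[0],q[:,1]-c[1])
        b=np.array([q[a==k][r[a==k].argmax(),:2] for k in np.unique(a)])
        s=least_squares(lambda p:np.hypot(b[:,0]-p[0],b[:,1]-p[1])-p[2],[c[0],c[1],rmax*.8],loss="soft_l1"); c=s.x
    return len(q),q[:,2].mean().round(1),c.round(1),"rms",np.sqrt((s.fun**2).mean()).round(1)
E
cat > meas.py <<'E'
from h import *
def cans(X):
    print("round",ring(X,459,121,103,114,62)); print("cad rim",ring(X,457,330,97,107,44)); print("cad shoulder",ring(X,457,330,84,94,56))
    print("square",ring(X,603,196,89,100,75,half=47))
def lids(X):
    print("rlid",ring(X,423,-103,32,41,62)); print("rknob",ring(X,423,-103,52,63,25))
    print("ilid",ring(X,555,-105,24,33,45)); print("iknob",ring(X,555,-105,44,56,25))
    print("cap",ring(X,561,-301,57,66,56)); print("cknob",ring(X,561,-301,77,90,25))
    print("slid",ring(X,425,-293,32,41,72,half=47)); print("sbar",ring(X,425,-293,53,63,35,half=47))
E
python3 - <<'E'
from meas import *
print("TOP");X=np.load("top0.npz")["X"]; cans(X); lids(X)
print("W");X=np.load("w1.npz")["X"]; cans(X); lids(X)
E
python3 -m crank '[[[1,0.004,-0.547,0.004,0,0,0],[1,0.004,-0.547,0.004,0,0,0],[1,0.004,-0.547,0.004,0,0,0],[1,0.004,-0.547,0.004,0,0,0],[1,0.004,-0.547,0.004,0,0,0],[1,0.004,-0.547,0.004,0,0,0],[1,0.004,-0.547,0.004,0,0,0],[1,0.004,-0.547,0.004,0,0,0],[1,0.004,-0.547,0.004,0,0,0],[1,0.004,-0.547,0.004,0,0,0]]]'
python3 - <<'E'
from meas import *
p,d,c=cam("wrist"); cv2.imwrite("pics/w2.png",p); X=cloud(d,c); np.savez("w2.npz",p=p,d=d,X=X); lids(X); cans(X)
go(555,-105,100,180)
E
```

```text
TOP
round (173, np.float64(108.6), array([459.6, 120.8,  52.8]), 'rms', np.float64(0.7))
cad rim (92, np.float64(101.4), array([457.6, 329.6,  33.5]), 'rms', np.float64(1.0))
cad shoulder (251, np.float64(88.7), array([457.8, 329.6,  44.5]), 'rms', np.float64(1.1))
square (173, np.float64(93.8), [array([602.8, 196. ]), array([94.6, 93.7]), np.float64(35.7)])
rlid (725, np.float64(36.2), array([ 423.1, -104.2,   52.7]), 'rms', np.float64(0.8))
rknob (36, np.float64(57.2), array([ 422.3, -104.8,    8.6]), 'rms', np.float64(2.7))
ilid (208, np.float64(27.6), array([ 556. , -106.7,   30.1]), 'rms', np.float64(1.7))
iknob (34, np.float64(49.0), array([ 555.3, -106.3,    8.4]), 'rms', np.float64(2.5))
cap (478, np.float64(61.2), array([ 562.5, -304.9,   43.6]), 'rms', np.float64(1.1))
cknob (34, np.float64(82.1), array([ 563.2, -304.3,    8.3]), 'rms', np.float64(2.2))
slid (648, np.float64(36.4), [array([ 425.4, -295.3]), array([93.6, 94.1]), np.float64(3.3)])
sbar (72, np.float64(57.4), [array([ 425. , -295.5]), array([48.9, 15.7]), np.float64(5.0)])
W
round (1159, np.float64(108.9), arr
[... 1643 characters left out ...]
tdin>", line 3, in <module>
  File "meas.py", line 8, in lids
    print("cap",ring(X,561,-301,57,66,56)); print("cknob",ring(X,561,-301,77,90,25))
                ~~~~^^^^^^^^^^^^^^^^^^^^^
  File "h.py", line 28, in ring
    b=h[:,0]
      ~^^^^^
TypeError: 'NoneType' object is not subscriptable
Traceback (most recent call last):
  File "meas.py", line 3, in cans
    print("round",ring(X,459,121,103,114,62)); print("cad rim",ring(X,457,330,97,107,44)); print("cad shoulder",ring(X,457,330,84,94,56))
                                                               ~~~~^^^^^^^^^^^^^^^^^^^^^
  File "h.py", line 28, in ring
    b=h[:,0]
      ~^^^^^
TypeError: 'NoneType' object is not subscriptable
```

Run:
```python
from h import *
go(559,-105,110,180)
```

```text
t 2.2 tcp [ 477.9 -194.8  327.6] ori [ 1.799e+02 -1.000e-01  1.799e+02] F [0.1 0.3 0. ] w 93.1 q6 -118.0
ROW [-0.1082, 0.1196, 0.2902, 0.0004, -0.0003, -0.0006] mm 249
```

```bash
python3 -m crank '[[[1,-0.108,0.12,0.29,0,0,0],[1,-0.108,0.12,0.29,0,0,0],[1,-0.108,0.12,0.29,0,0,0],[1,-0.108,0.12,0.29,0,0,0],[1,-0.108,0.12,0.29,0,0,0],[1,-0.108,0.12,0.29,0,0,0],[1,-0.108,0.12,0.29,0,0,0],[1,-0.108,0.12,0.29,0,0,0],[1,-0.108,0.12,0.29,0,0,0],[1,-0.108,0.12,0.29,0,0,0]]]'
python3 - <<'E'
from h import *
p,d,c=cam("wrist"); cv2.imwrite("pics/w3.png",p); X=cloud(d,c); np.savez("w3.npz",p=p,d=d,X=X)
print("ilid",ring(X,557,-105,24,33,45)); print("iknob",ring(X,557,-105,44,56,25))
go(559,-105,110,180)
E
```

```text
time: 3.2
tcp_pos: [560.2, -105.9, 113.0]
orientation: [-179.9, 0.2, 179.9]
force: [0.3, 0.5, -0.1]
width: 92.8
finger_force: 0.0
ilid (3605, np.float64(28.2), array([ 561.7, -103.6,   32.7]), 'rms', np.float64(0.2))
iknob (611, np.float64(49.8), array([ 561.2, -103.7,   10.9]), 'rms', np.float64(0.3))
t 3.25 tcp [ 560.  -105.9  112.5] ori [-180.     0.2  179.9] F [ 0.2  0.3 -0.1] w 92.9 q6 -106.0
ROW [0.0013, 0.0011, 0.0033, -0.0003, 0.0009, -0.0004] mm 3
```

View pics/w3.png

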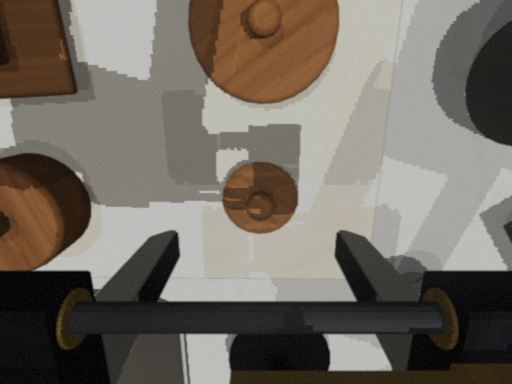

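The near view shows the inner lid's knob at (260,204), about 2 mm off the finger midline (257). That agrees with the wrist fit (561.3,-103.7), so I trust the wrist camera.

Run:
```python
from h import *
go(561.3,-103.7,32.5,180)
```

```text
t 3.25 tcp [ 560.  -105.9  112.5] ori [-180.     0.2  179.9] F [ 0.2  0.3 -0.1] w 92.9 q6 -106.0
ROW [-0.0015, 0.003, 0.1067, -0.0003, 0.0009, -0.0004] mm 80
```

```bash
python3 -m crank '[[[1,-0.0015,0.003,0.107,0,0,0],[1,-0.0015,0.003,0.107,0,0,0],[1,-0.0015,0.003,0.107,0,0,0],[0.2,-0.0015,0.003,0.107,0,0,0],[-0.2,-0.0015,0.003,0.107,0,0,0],[-1,-0.0015,0.003,0.107,0,0,0],[-1,-0.0015,0.003,0.107,0,0,0],[-1,-0.0015,0.003,0.107,0,0,0],[-1,-0.0015,0.003,0.107,0,0,0],[-1,-0.0015,0.003,0.107,0,0,0]]]' 20
python3 - <<'E'
from h import *
go(463,332.5,230,180)
E
```

```text
time: 4.25
tcp_pos: [560.3, -102.9, 30.5]
orientation: [-180.0, 0.0, 180.0]
force: [0.0, -0.3, -0.5]
width: 41.6
finger_force: 0.0
t 4.25 tcp [ 560.3 -102.9   30.5] ori [-180.    0.  180.] F [ 0.  -0.3 -0.5] w 41.6 q6 -106.0
ROW [0.1299, 0.5805, -0.2661, -0.0, 0.0, -0.0001] mm 489
```

```bash
python3 -m crank '[[[-1,0,0,-0.002,0,0,0],[-1,0,0,-0.002,0,0,0],[-1,0,0,-0.002,0,0,0],[-1,0,0,-0.002,0,0,0],[-1,0,0,-0.002,0,0,0],[-1,0,0,-0.03,0,0,0],[-1,0,0,-0.08,0,0,0],[-1,0,0,-0.14,0,0,0],[-1,0,0,-0.2,0,0,0],[-1,0,0,-0.26,0,0,0]]]'
python3 - <<'E'
from h import *
go(463,332.5,240,180)
E
```

```text
time: 5.25
tcp_pos: [559.8, -102.7, 226.9]
orientation: [180.0, -0.0, 180.0]
force: [1.5, -0.6, -1.3]
width: 21.1
finger_force: 20.0
t 5.25 tcp [ 559.8 -102.7  226.9] ori [180.  -0. 180.] F [ 1.5 -0.6 -1.3] w 21.1 q6 -106.0
ROW [0.1293, 0.5802, -0.0173, 0.0001, -0.0002, -0.0001] mm 446
```

```bash
python3 -m crank '[[[-1,0.129,0.58,0,0,0,0],[-1,0.129,0.58,0,0,0,0],[-1,0.129,0.58,0,0,0,0],[-1,0.129,0.58,0,0,0,0],[-1,0.129,0.58,0,0,0,0],[-1,0.129,0.58,0,0,0,0],[-1,0.129,0.58,0,0,0,0],[-1,0.129,0.58,0,0,0,0],[-1,0.129,0.58,0,0,0,0],[-1,0.129,0.58,0.06,0,0,0]]]'
python3 -m crank '[[[-1,0,0,0.04,0,0,0],[-1,0,0,0.04,0,0,0],[-1,0,0,0.04,0,0,0],[-1,0,0,0.04,0,0,0],[-1,0,0,0.04,0,0,0],[-1,0,0,0.04,0,0,0],[-1,0,0,0.04,0,0,0],[-1,0,0,0.04,0,0,0],[-1,0,0,0.04,0,0,0],[-1,0,0,0.04,0,0,0]]]'
python3 - <<'E'
from h import *
p,d,c=cam("wrist"); cv2.imwrite("pics/w4.png",p); X=cloud(d,c); np.savez("w4.npz",p=p,d=d,X=X)
o=env.get_obs();t=o["tcp_pos"];print(o["width"])
print("shoulder",ring(X,463,332,84,94,56),"rim",ring(X,463,332,98,106,44))
for a in ((-6,0),(-9,-2)): print("lid",ring(X,t[0],t[1],t[2]+a[0],t[2]+a[1],38))
go(463,332.5,115,180)
E
```

```text
time: 6.25
tcp_pos: [465.4, 339.6, 186.9]
orientation: [179.5, 0.6, -179.7]
force: [1.7, -0.7, -0.9]
width: 21.4
finger_force: 20.0
time: 7.25
tcp_pos: [463.7, 332.1, 150.4]
orientation: [-180.0, -0.0, 180.0]
force: [-1.1, 0.6, -0.7]
width: 21.2
finger_force: 20.0
21.25070937927538
shoulder (2585, np.float64(89.9), array([462.9, 333.3,  45.3]), 'rms', np.float64(0.2)) rim (835, np.float64(102.3), array([462.7, 333.2,  34.4]), 'rms', np.float64(0.2))
lid (3840, np.float64(146.8), array([464.1, 332.1,  31.6]), 'rms', np.float64(2.6))
lid (4256, np.float64(146.3), array([464.6, 332.1,  32.6]), 'rms', np.float64(2.7))
t 7.3 tcp [463.7 332.1 150.3] ori [-180.   -0.  180.] F [ 0.4 -0.1  0.2] w 21.3 q6 -60.0
ROW [0.0009, 0.0005, 0.0471, -0.0, -0.0, -0.0002] mm 35
```

View pics/w4.png

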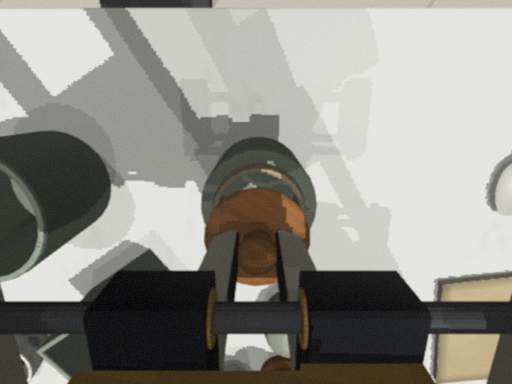

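The held lid is at (258,235) over the caddy's neck, whose rim is around (258,195). Lid and caddy centres differ by about 1.5 mm, which I'll correct while lowering.

```bash
python3 -m crank '[[[-1,0.0023,0.0015,0.012,0,0,0],[-1,0.0023,0.0015,0.024,0,0,0],[-1,0.0023,0.0015,0.034,0,0,0],[-1,0.0023,0.0015,0.042,0,0,0],[-1,0.0023,0.0015,0.047,0,0,0],[-1,0.0023,0.0015,0.05,0,0,0],[-1,0.0023,0.0015,0.05,0,0,0],[-1,0.0023,0.0015,0.05,0,0,0],[-0.5,0.0023,0.0015,0.05,0,0,0],[0,0.0023,0.0015,0.05,0,0,0]]]'
python3 -m crank '[[[0.4,0,0,0,0,0,0],[0.4,0,0,0,0,0,0],[0.4,0,0,0,0,0,0],[0.4,0,0,-0.06,0,0,0],[0.4,0,0,-0.12,0,0,0],[0.4,0,0,-0.18,0,0,0],[0.4,0,0,-0.22,0,0,0],[0.4,0,0,-0.24,0,0,0],[0.4,0,0,-0.24,0,0,0],[0.4,0,0,-0.24,0,0,0]]]'
python3 - <<'E'
from h import *
p,d,c=cam("wrist"); cv2.imwrite("pics/w5.png",p); X=cloud(d,c); np.savez("w5.npz",p=p,d=d,X=X)
print("shoulder",ring(X,463,332,84,94,56)); print("lid",ring(X,463,332,103,112,44)); print("knob",ring(X,463,332,124,136,25))
q=X.reshape(-1,3); q=q[(abs(q[:,2]-107)<6)&(np.hypot(q[:,0]-463,q[:,1]-333)<27)]; print(np.linalg.lstsq(np.c_[q[:,:2]-[463,333],np.ones(len(q))],q[:,2],rcond=None)[0])
go(567.5,-302.2,240,180)
E
```

```text
time: 8.3
tcp_pos: [462.3, 333.4, 113.4]
orientation: [180.0, 0.0, 180.0]
force: [0.2, -1.1, 0.4]
width: 27.4
finger_force: 0.0
time: 9.3
tcp_pos: [461.6, 333.0, 291.0]
orientation: [-179.9, -0.1, 180.0]
force: [-0.1, -0.1, -1.6]
width: 65.1
finger_force: 0.0
shoulder (1551, np.float64(89.9), array([463.1, 333.2,  45.2]), 'rms', np.float64(0.3))
lid (2094, np.float64(107.0), array([463.1, 333.2,  33.3]), 'rms', np.float64(0.4))
knob (318, np.float64(128.9), array([463.3, 333.2,  10.8]), 'rms', np.float64(0.4))
[ 1.79644489e-03 -4.68373089e-04  1.07850726e+02]
t 9.35 tcp [461.2 332.8 290.2] ori [-179.9   -0.2  180. ] F [ 0.  -0.8 -0.7] w 64.6 q6 -59.0
ROW [-0.1423, -0.8465, 0.068, -0.0006, -0.001, -0.0002] mm 646
```

The inner lid is home: its top is level at 107.9 mm and it is centred within 0.2 mm. Next, the cap.

```bash
python3 -m crank '[[[1,-0.08,-0.46,0,0,0,0],[1,-0.08,-0.46,0,0,0,0],[1,-0.08,-0.46,0,0,0,0],[1,-0.08,-0.46,0,0,0,0],[1,-0.08,-0.46,0,0,0,0],[1,-0.08,-0.46,0,0,0,0],[1,-0.08,-0.46,0,0,0,0],[1,-0.08,-0.46,0,0,0,0],[1,-0.08,-0.46,0,0,0,0],[1,-0.08,-0.46,0,0,0,0]]]'
python3 -m crank '[[[1,-0.062,-0.386,0.19,0,0,0],[1,-0.062,-0.386,0.19,0,0,0],[1,-0.062,-0.386,0.19,0,0,0],[1,-0.062,-0.386,0.19,0,0,0],[1,-0.062,-0.386,0.19,0,0,0],[1,-0.062,-0.386,0.19,0,0,0],[1,-0.062,-0.386,0.19,0,0,0],[1,-0.062,-0.386,0.19,0,0,0],[1,-0.062,-0.386,0.19,0,0,0],[1,-0.062,-0.386,0.19,0,0,0]]]'
python3 - <<'E'
from h import *
p,d,c=cam("wrist"); cv2.imwrite("pics/w6.png",p); X=cloud(d,c); np.savez("w6.npz",p=p,d=d,X=X)
print("cap",ring(X,567.5,-302,57,66,56)); print("knob",ring(X,567.5,-302,77,90,25))
go(568,-302.2,65.5,180)
E
```

```text
time: 10.35
tcp_pos: [521.2, -10.9, 291.3]
orientation: [180.0, -0.1, 180.0]
force: [-0.2, 0.9, -0.2]
width: 92.9
finger_force: 0.0
time: 11.35
tcp_pos: [569.1, -299.3, 151.1]
orientation: [180.0, 0.0, -179.9]
force: [0.1, 0.2, 0.2]
width: 92.9
finger_force: 0.0
cap (7281, np.float64(61.7), array([ 568. , -302.8,   45.1]), 'rms', np.float64(0.4))
knob (585, np.float64(82.9), array([ 568.1, -302.8,   10.9]), 'rms', np.float64(0.4))
t 11.4 tcp [ 569.1 -299.5  151.4] ori [-1.800e+02  1.000e-01 -1.799e+02] F [-0.   0.4 -0.4] w 92.9 q6 -122.0
ROW [0.0017, -0.0036, 0.1146, -0.0001, 0.0004, 0.0006] mm 86
```

```bash
python3 -m crank '[[[1,0.0015,-0.0043,0.06,0,0,0],[1,0.0015,-0.0043,0.113,0,0,0],[0.4,0.0015,-0.0043,0.113,0,0,0],[-0.2,0.0015,-0.0043,0.113,0,0,0],[-1,0.0015,-0.0043,0.113,0,0,0],[-1,0.0015,-0.0043,0.113,0,0,0],[-1,0.0015,-0.0043,0.113,0,0,0],[-1,0.0015,-0.0043,0.113,0,0,0],[-1,0.0015,-0.0043,0.113,0,0,0],[-1,0.0015,-0.0043,0.113,0,0,0]]]'
python3 -m crank '[[[-1,0,0,0,0,0,0],[-1,0,0,0,0,0,0],[-1,0,0,0,0,0,0],[-1,0,0,0,0,0,0],[-1,0,0,-0.03,0,0,0],[-1,0,0,-0.08,0,0,0],[-1,0,0,-0.14,0,0,0],[-1,0,0,-0.2,0,0,0],[-1,0,0,-0.24,0,0,0],[-1,0,0,-0.24,0,0,0]]]'
python3 - <<'E'
from h import *
go(463,333.3,240,180)
E
```

```text
time: 12.4
tcp_pos: [567.0, -304.5, 65.7]
orientation: [-180.0, 0.0, 180.0]
force: [0.6, 0.3, 0.1]
width: 33.6
finger_force: 0.0
time: 13.4
tcp_pos: [569.4, -306.1, 252.6]
orientation: [-179.7, 0.5, 180.0]
force: [0.3, 0.1, -1.0]
width: 21.0
finger_force: 20.0
t 13.4 tcp [ 569.4 -306.1  252.6] ori [-179.7    0.5  180. ] F [ 0.3  0.1 -1. ] w 21.0 q6 -123.0
ROW [0.1424, 0.8525, 0.0108, -0.0018, 0.0027, -0.0001] mm 648
```

```bash
python3 -m crank '[[[-1,0.075,0.45,0,0,0,0],[-1,0.075,0.45,0,0,0,0],[-1,0.075,0.45,0,0,0,0],[-1,0.075,0.45,0,0,0,0],[-1,0.075,0.45,0,0,0,0],[-1,0.075,0.45,0,0,0,0],[-1,0.075,0.45,0,0,0,0],[-1,0.075,0.45,0,0,0,0],[-1,0.075,0.45,0,0,0,0],[-1,0.075,0.45,0,0,0,0]]]'
python3 -m crank '[[[-1,0.067,0.402,0,0,0,0],[-1,0.067,0.402,0,0,0,0],[-1,0.067,0.402,0,0,0,0],[-1,0.067,0.402,0,0,0,0],[-1,0.067,0.402,0,0,0,0],[-1,0.067,0.402,0.03,0,0,0],[-1,0.067,0.402,0.06,0,0,0],[-1,0.067,0.402,0.06,0,0,0],[-1,0.067,0.402,0.06,0,0,0],[-1,0.067,0.402,0.06,0,0,0]]]'
python3 - <<'E'
from h import *
p,d,c=cam("wrist"); cv2.imwrite("pics/w7.png",p); X=cloud(d,c); np.savez("w7.npz",p=p,d=d,X=X)
o=env.get_obs();t=o["tcp_pos"];print(o["width"],t)
print("shoulder",ring(X,463,332,84,94,56))
print("cap",ring(X,t[0],t[1],t[2]-8,t[2]-1,50))
go(463.5,333.4,155,180)
E
```

```text
time: 14.4
tcp_pos: [510.9, 32.1, 244.9]
orientation: [-180.0, -0.1, 179.9]
force: [0.6, -0.2, -0.6]
width: 21.4
finger_force: 20.0
time: 15.4
tcp_pos: [462.4, 333.2, 202.1]
orientation: [180.0, 0.1, 179.8]
force: [0.6, -0.4, -2.0]
width: 21.4
finger_force: 20.0
20.984576330611915 [462.48989335 333.36391213 202.38262316]
shoulder (1018, np.float64(89.7), array([462.9, 333.2,  45.3]), 'rms', np.float64(0.1))
cap (9871, np.float64(198.2), array([463.3, 333.1,  44.4]), 'rms', np.float64(5.9))
t 15.45 tcp [462.5 333.4 202.4] ori [1.799e+02 1.000e-01 1.798e+02] F [-0.5  0.5 -0.9] w 21.0 q6 -59.0
ROW [-0.0012, -0.0, 0.0632, 0.0003, 0.0007, -0.0009] mm 47
```

```bash
python3 -m crank '[[[-1,0.0005,0,0.015,0,0,0],[-1,0.0005,0,0.03,0,0,0],[-1,0.0005,0,0.045,0,0,0],[-1,0.0005,0,0.058,0,0,0],[-1,0.0005,0,0.068,0,0,0],[-1,0.0005,0,0.075,0,0,0],[-1,0.0005,0,0.0785,0,0,0],[-1,0.0005,0,0.0785,0,0,0],[-1,0.0005,0,0.0785,0,0,0],[-0.5,0.0005,0,0.0785,0,0,0]]]'
python3 -m crank '[[[0.4,0,0,0,0,0,0],[0.4,0,0,0,0,0,0],[0.4,0,0,0,0,0,0],[0.4,0,0,0,0,0,0],[0.4,0,0,-0.06,0,0,0],[0.4,0,0,-0.12,0,0,0],[0.4,0,0,-0.18,0,0,0],[0.4,0,0,-0.2,0,0,0],[0.4,0,0,-0.2,0,0,0],[0.4,0,0,-0.2,0,0,0]]]'
python3 - <<'E'
from h import *
p,d,c=cam("wrist"); cv2.imwrite("pics/w8.png",p); X=cloud(d,c); np.savez("w8.npz",p=p,d=d,X=X)
print("cap",ring(X,463,333,132,142,56)); print("body",ring(X,463,333,30,80,56)); print("knob",ring(X,463,333,153,166,25))
q=X.reshape(-1,3); q=q[(abs(q[:,2]-138)<6)&(np.hypot(q[:,0]-463,q[:,1]-333)<42)]; print(np.linalg.lstsq(np.c_[q[:,:2]-[463,333],np.ones(len(q))],q[:,2],rcond=None)[0])
go(428.6,-102,240,180)
E
```

```text
time: 16.45
tcp_pos: [460.7, 334.7, 142.1]
orientation: [180.0, 0.0, 180.0]
force: [-0.3, 0.9, -0.4]
width: 22.6
finger_force: 0.1
time: 17.45
tcp_pos: [460.2, 334.4, 290.4]
orientation: [-180.0, -0.1, 180.0]
force: [0.3, -0.1, -1.4]
width: 64.8
finger_force: 0.0
cap (4960, np.float64(137.7), array([462.9, 334.6,  45.3]), 'rms', np.float64(0.4))
body (156, np.float64(56.1), array([463.4, 333.1,  45.9]), 'rms', np.float64(0.1))
knob (378, np.float64(159.0), array([462.6, 334.5,  10.8]), 'rms', np.float64(0.4))
[1.91420295e-04 3.37173056e-03 1.37951419e+02]
t 17.5 tcp [459.8 334.1 289.3] ori [-179.9   -0.2  180. ] F [ 0.2 -1.1 -0.2] w 65.2 q6 -59.0
ROW [0.0411, -0.5814, 0.0668, -0.0005, -0.0009, -0.0002] mm 440
```

View pics/w8.png

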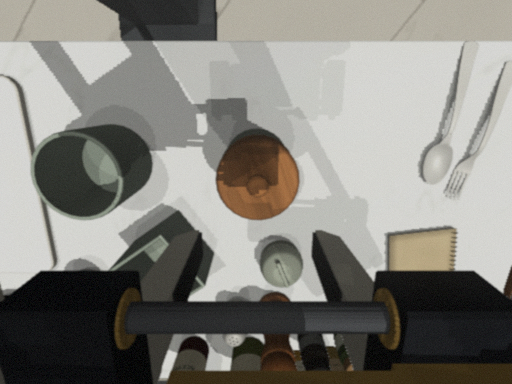

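The cap is seated at (258,180): its top is at 138.0 mm, level, and about 1.4 mm off centre within 5 mm of play. Next, the round lid.

```bash
python3 -m crank '[[[1,0.041,-0.581,0.1,0,0,0],[1,0.041,-0.581,0.1,0,0,0],[1,0.041,-0.581,0.1,0,0,0],[1,0.041,-0.581,0.1,0,0,0],[1,0.041,-0.581,0.1,0,0,0],[1,0.041,-0.581,0.1,0,0,0],[1,0.041,-0.581,0.1,0,0,0],[1,0.041,-0.581,0.1,0,0,0],[1,0.041,-0.581,0.1,0,0,0],[1,0.041,-0.581,0.1,0,0,0]]]'
python3 -m crank '[[[1,0,0,0.1,0,0,0],[1,0,0,0.1,0,0,0],[1,0,0,0.1,0,0,0],[1,0,0,0.1,0,0,0],[1,0,0,0.1,0,0,0],[1,0,0,0.1,0,0,0],[1,0,0,0.1,0,0,0],[1,0,0,0.1,0,0,0],[1,0,0,0.1,0,0,0],[1,0,0,0.1,0,0,0]]]'
python3 - <<'E'
from h import *
p,d,c=cam("wrist"); cv2.imwrite("pics/w9.png",p); X=cloud(d,c); np.savez("w9.npz",p=p,d=d,X=X)
print("rlid",ring(X,428,-102,32,41,62)); print("rknob",ring(X,428,-102,52,63,25))
go(428.5,-102,41,180)
E
```

```text
time: 18.5
tcp_pos: [426.8, -105.0, 212.9]
orientation: [180.0, -0.3, 179.6]
force: [-0.1, 0.2, -0.0]
width: 93.1
finger_force: 0.0
time: 19.5
tcp_pos: [429.6, -101.2, 141.9]
orientation: [-180.0, 0.0, 180.0]
force: [-0.3, -0.6, -0.5]
width: 92.7
finger_force: 0.0
rlid (9597, np.float64(36.8), array([ 428.3, -101.3,   53.6]), 'rms', np.float64(0.2))
rknob (529, np.float64(57.9), array([ 427.9, -101.3,   10.9]), 'rms', np.float64(0.3))
t 19.55 tcp [ 429.6 -101.2  141.8] ori [-180.    0.  180.] F [-0.1 -0.5  0.1] w 92.7 q6 -110.0
ROW [0.0014, -0.001, 0.1344, -0.0, 0.0, -0.0002] mm 101
```

```bash
python3 -m crank '[[[1,0.0019,0,0.06,0,0,0],[1,0.0019,0,0.11,0,0,0],[1,0.0019,0,0.134,0,0,0],[0,0.0019,0,0.134,0,0,0],[-1,0.0019,0,0.134,0,0,0],[-1,0.0019,0,0.134,0,0,0],[-1,0.0019,0,0.134,0,0,0],[-1,0.0019,0,0.134,0,0,0],[-1,0.0019,0,0.134,0,0,0],[-1,0.0019,0,0.134,0,0,0]]]' 30
python3 -m crank '[[[-1,0,0,0,0,0,0],[-1,0,0,0,0,0,0],[-1,0,0,0,0,0,0],[-1,0,0,0,0,0,0],[-1,0,0,-0.03,0,0,0],[-1,0,0,-0.08,0,0,0],[-1,0,0,-0.14,0,0,0],[-1,0,0,-0.2,0,0,0],[-1,0,0,-0.22,0,0,0],[-1,0,0,-0.22,0,0,0]]]'
python3 - <<'E'
from h import *
go(464.8,124,170,180)
E
```

```text
time: 20.55
tcp_pos: [428.2, -101.2, 41.4]
orientation: [-180.0, 0.0, 180.0]
force: [-0.0, -0.1, -0.2]
width: 41.7
finger_force: 0.0
time: 21.55
tcp_pos: [429.7, -101.8, 208.8]
orientation: [-179.9, 0.3, 180.0]
force: [1.2, 0.5, -1.8]
width: 21.0
finger_force: 30.0
t 21.55 tcp [ 429.7 -101.8  208.8] ori [-179.9    0.3  180. ] F [ 1.2  0.5 -1.8] w 21.0 q6 -110.0
ROW [-0.0464, 0.3011, 0.0515, -0.0006, 0.0015, -0.0002] mm 232
```

```bash
python3 -m crank '[[[-1,-0.046,0.301,0,0,0,0],[-1,-0.046,0.301,0,0,0,0],[-1,-0.046,0.301,0,0,0,0],[-1,-0.046,0.301,0,0,0,0],[-1,-0.046,0.301,0.03,0,0,0],[-1,-0.046,0.301,0.058,0,0,0],[-1,-0.046,0.301,0.058,0,0,0],[-1,-0.046,0.301,0.058,0,0,0],[-1,-0.046,0.301,0.058,0,0,0],[-1,-0.046,0.301,0.058,0,0,0]]]'
python3 - <<'E'
from h import *
p,d,c=cam("wrist"); cv2.imwrite("pics/w10.png",p); X=cloud(d,c); np.savez("w10.npz",p=p,d=d,X=X)
o=env.get_obs();t=o["tcp_pos"];print(o["width"],t)
print("can",ring(X,464.8,124,103,114,62)); 
print("lid",ring(X,t[0],t[1],t[2]-8,t[2]-1,58))
go(464.8,124,124.5,180)
E
```

```text
time: 22.55
tcp_pos: [463.4, 123.9, 163.7]
orientation: [180.0, 0.1, 179.9]
force: [0.4, -0.3, -1.2]
width: 21.1
finger_force: 30.0
20.915157135156445 [463.44782094 124.00880217 163.78030745]
can (688, np.float64(108.8), array([464.7, 124.1,  53.5]), 'rms', np.float64(0.1))
lid (15079, np.float64(159.2), array([459.4, 124. ,  50.8]), 'rms', np.float64(5.6))
t 22.6 tcp [463.4 124.  163.8] ori [1.800e+02 1.000e-01 1.799e+02] F [ 0.1  0.6 -1.4] w 20.9 q6 -81.0
ROW [-0.0017, -0.0, 0.0524, 0.0001, 0.0006, -0.0006] mm 39
```

View pics/w10.png

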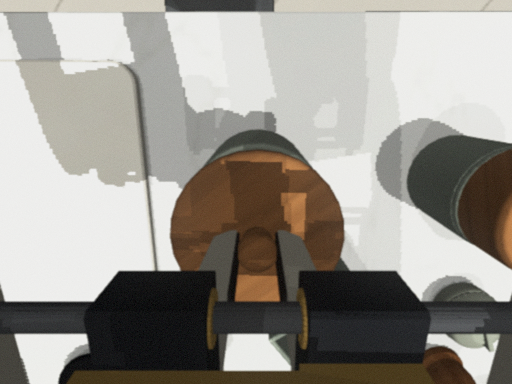

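The lid fills the view at (258,215) and the fingers hide its far side. I'll refit its near edge only, with the radius fixed at 53.6.

Run:
```python
from h import *
X=np.load("w10.npz")["X"].reshape(-1,3); t=np.array([463.45,124.0,163.8])
q=X[(X[:,2]>155)&(X[:,2]<162.5)&(X[:,0]<t[0]-8)&(np.hypot(*(X[:,:2]-t[:2]).T)<62)]
c=t[:2].copy()
for _ in range(5):
    e=q[:,:2]-c; a=np.degrees(np.arctan2(e[:,1],e[:,0])).astype(int)//6; r=np.hypot(*e.T)
    b=np.array([q[a==k][r[a==k].argmax(),:2] for k in np.unique(a)])
    s=least_squares(lambda p:np.hypot(*(b-p).T)-53.6,c,loss="soft_l1"); c=s.x
print(c,np.abs(s.fun).mean())
k=np.abs(q[:,0]-440)<12; k=q[k]; print(np.linalg.lstsq(np.c_[q[:,:2]-t[:2],np.ones(len(q))],q[:,2],rcond=None)[0])
```

```text
[463.42853915 123.97486858] 0.10737949625453679
[1.64482265e-02 4.91399666e-04 1.59617118e+02]
```

```bash
python3 -m crank '[[[-1,-0.0017,0,0.012,0,0,0],[-1,-0.0017,0,0.024,0,0,0],[-1,-0.0017,0,0.034,0,0,0],[-1,-0.0017,0,0.042,0,0,0],[-1,-0.0017,0,0.048,0,0,0],[-1,-0.0017,0,0.0525,0,0,0],[-1,-0.0017,0,0.0525,0,0,0],[-1,-0.0017,0,0.0525,0,0,0],[-1,-0.0017,0,0.0525,0,0,0],[-0.5,-0.0017,0,0.0525,0,0,0]]]'
python3 -m crank '[[[0.4,0,0,0,0,0,0],[0.4,0,0,0,0,0,0],[0.4,0,0,0,0,0,0],[0.4,0,0,0,0,0,0],[0.4,0,0,-0.06,0,0,0],[0.4,0,0,-0.12,0,0,0],[0.4,0,0,-0.18,0,0,0],[0.4,0,0,-0.2,0,0,0],[0.4,0,0,-0.2,0,0,0],[0.4,0,0,-0.2,0,0,0]]]'
python3 - <<'E'
from h import *
p,d,c=cam("wrist"); cv2.imwrite("pics/w11.png",p); X=cloud(d,c); np.savez("w11.npz",p=p,d=d,X=X)
print("lid",ring(X,465,124,114,122,62)); print("body",ring(X,465,124,30,100,62))
q=X.reshape(-1,3); q=q[(abs(q[:,2]-119)<6)&(np.hypot(q[:,0]-465,q[:,1]-124)<50)]; print(np.linalg.lstsq(np.c_[q[:,:2]-[465,124],np.ones(len(q))],q[:,2],rcond=None)[0])
go(431,-293,150,183.3)
E
```

```text
time: 23.6
tcp_pos: [464.1, 124.6, 123.5]
orientation: [180.0, 0.0, 180.0]
force: [0.3, -0.1, -0.0]
width: 22.4
finger_force: 0.1
time: 24.6
tcp_pos: [463.6, 124.5, 272.0]
orientation: [-180.0, -0.1, 180.0]
force: [-0.7, -0.4, -0.1]
width: 65.1
finger_force: 0.0
lid (7144, np.float64(118.8), array([464.3, 124.5,  53.5]), 'rms', np.float64(0.2))
body (231, np.float64(67.4), array([465.5, 124.1,  54.1]), 'rms', np.float64(0.1))
[-9.01039160e-04  1.42067183e-03  1.18906690e+02]
t 24.65 tcp [463.1 124.4 271. ] ori [-180.    -0.2  180. ] F [-0.3 -1.  -0.1] w 64.9 q6 -81.0
ROW [0.042, -0.5565, 0.1618, -0.0001, -0.001, -0.0185] mm 436
```

```bash
python3 -m crank '[[[1,0.042,-0.5565,0.05,0,0,-0.0185],[1,0.042,-0.5565,0.05,0,0,-0.0185],[1,0.042,-0.5565,0.1,0,0,-0.0185],[1,0.042,-0.5565,0.162,0,0,-0.0185],[1,0.042,-0.5565,0.162,0,0,-0.0185],[1,0.042,-0.5565,0.162,0,0,-0.0185],[1,0.042,-0.5565,0.162,0,0,-0.0185],[1,0.042,-0.5565,0.162,0,0,-0.0185],[1,0.042,-0.5565,0.162,0,0,-0.0185],[1,0.042,-0.5565,0.162,0,0,-0.0185]]]'
python3 -m crank '[[[1,0,0,0,0,0,0],[1,0,0,0,0,0,0],[1,0,0,0,0,0,0],[1,0,0,0,0,0,0],[1,0,0,0,0,0,0],[1,0,0,0,0,0,0],[1,0,0,0,0,0,0],[1,0,0,0,0,0,0],[1,0,0,0,0,0,0],[1,0,0,0,0,0,0]]]'
python3 - <<'E'
from h import *
p,d,c=cam("wrist"); cv2.imwrite("pics/w12.png",p); X=cloud(d,c); np.savez("w12.npz",p=p,d=d,X=X)
print("slid",ring(X,431,-293,32,41,72,half=47)); print("sbar",ring(X,431,-293,53,63,35,half=47))
go(431,-293,41.5,183.3)
E
```

```text
time: 25.65
tcp_pos: [428.6, -294.7, 146.3]
orientation: [179.7, -0.4, -176.9]
force: [-0.3, 1.5, -1.3]
width: 93.0
finger_force: 0.0
time: 26.65
tcp_pos: [432.3, -292.8, 151.9]
orientation: [180.0, -0.0, -176.7]
force: [-0.5, -0.0, 0.0]
width: 92.7
finger_force: 0.0
slid (8301, np.float64(36.8), [array([ 430.2, -293. ]), array([93.2, 94.1]), np.float64(3.3)])
sbar (947, np.float64(58.2), [array([ 429.8, -293.3]), array([48.4, 15.5]), np.float64(3.8)])
t 26.7 tcp [ 432.3 -292.9  151.9] ori [ 180.    -0.  -176.7] F [-0.  -1.6  0.6] w 92.9 q6 -133.0
ROW [0.0017, -0.0001, 0.1472, 0.0, -0.0, -0.0] mm 110
```

View pics/w12.png

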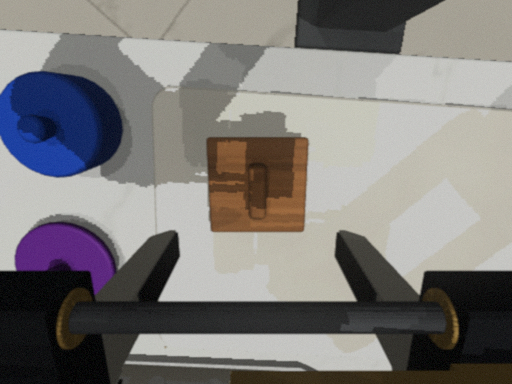

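The bar at (258,190) lines up with the fingers, so I can grasp it as is.

```bash
python3 -m crank '[[[1,0.0027,0,0.06,0,0,0],[1,0.0027,0,0.12,0,0,0],[1,0.0027,0,0.147,0,0,0],[0,0.0027,0,0.147,0,0,0],[-1,0.0027,0,0.147,0,0,0],[-1,0.0027,0,0.147,0,0,0],[-1,0.0027,0,0.147,0,0,0],[-1,0.0027,0,0.147,0,0,0],[-1,0.0027,0,0.147,0,0,0],[-1,0.0027,0,0.147,0,0,0]]]' 30
python3 -m crank '[[[-1,0,0,0,0,0,0],[-1,0,0,0,0,0,0],[-1,0,0,0,0,0,0],[-1,0,0,0,0,0,0],[-1,0,0,0,0,0,0],[-1,0,0,-0.06,0,0,0],[-1,0,0,-0.12,0,0,0],[-1,0,0,-0.18,0,0,0],[-1,0,0,-0.23,0,0,0],[-1,0,0,-0.23,0,0,0]]]'
python3 - <<'E'
from h import *
go(608,199,215,215.6)
E
```

```text
time: 27.7
tcp_pos: [431.1, -293.5, 42.7]
orientation: [-179.9, 0.1, -176.7]
force: [0.6, 1.1, 5.8]
width: 58.5
finger_force: 29.9
time: 28.7
tcp_pos: [432.7, -295.1, 220.9]
orientation: [-179.6, 0.4, -176.7]
force: [0.7, -0.3, -0.7]
width: 59.1
finger_force: 29.9
t 28.7 tcp [ 432.7 -295.1  220.9] ori [-179.6    0.4 -176.7] F [ 0.7 -0.3 -0.7] w 59.1 q6 -133.0
ROW [-0.2712, 0.6443, 0.0053, -0.0029, 0.0016, -0.1795] mm 524
```

The fingers stopped at 58.5 mm where the bar should give 16, so I'll take another look.

Run:
```python
from h import *
p,d,c=cam("wrist"); X=cloud(d,c); np.savez("w13.npz",p=p,d=d,X=X)
p2,d2,c2=cam("top"); X2=cloud(d2,c2); np.savez("t13.npz",p=p2,d=d2,X=X2)
a=cv2.resize(p,None,fx=.78,fy=.78); b=cv2.resize(p2[130:290,200:420],(399,290)); h=np.zeros((300,800,3),np.uint8); h[:299,:399]=a[:299,:399]; h[:290,400:799]=b; cv2.imwrite("pics/m13.png",h)
o=env.get_obs(); print({k:o[k] for k in ("tcp_pos","width","finger_force","force")})
print("slid",ring(X,431,-293,32,41,72,half=47)); print(ring(X2,425,-294,32,41,72,half=47))
```

```text
{'tcp_pos': array([ 430.56866686, -293.25853331,  214.72131315]), 'width': 58.84122511313472, 'finger_force': 29.922959581017494, 'force': array([ 0.10160372,  0.22939819, -2.4761953 ])}h.py:27: RuntimeWarning: Mean of empty slice.
  if half is not None: return len(q),q[:,2].mean().round(1),[np.round(v,1) for v in cv2.minAreaRect(h)]
  ret = ret.dtype.type(ret / rcount)
Traceback (most recent call last):
  File "h.py", line 27, in ring
    if half is not None: return len(q),q[:,2].mean().round(1),[np.round(v,1) for v in cv2.minAreaRect(h)]
                                                                                      ~~~~~~~~~~~~~~~^^^
cv2.error: OpenCV(4.12.0) /io/opencv/modules/imgproc/src/convhull.cpp:143: error: (-215:Assertion failed) total >= 0 && (depth == CV_32F || depth == CV_32S) in function 'convexHull'
```

View pics/m13.png

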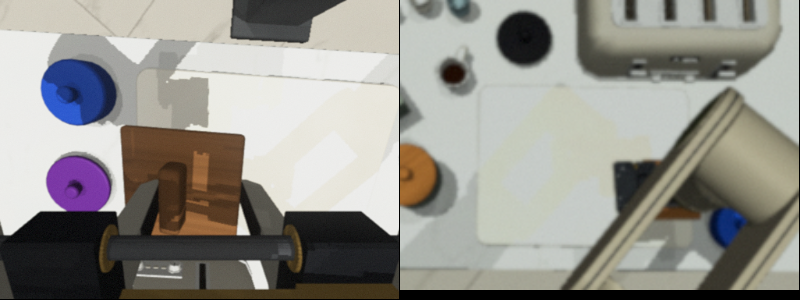

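The lid is tilted and wrongly held: one finger is on the bar's left side, the other on the lid's right edge (the fast descent dipped past the edge). I'll put it back on the board and regrasp, first measuring the tilt.

Run:
```python
from h import *
z=np.load("w13.npz"); X=z["X"]; p=z["p"]
for r,cs in ((190,(170,190,200,250,270,290,300)),(230,(165,190,250,270,290,300)),(260,(180,250,275,295))):
    print([X[r,c].round().tolist() for c in cs])
hsv=cv2.cvtColor(p,cv2.COLOR_BGR2HSV); m=(hsv[...,0]<16)&(hsv[...,1]>100)&(X[...,2]>150)&(X[...,2]<250)
q=X[m]; 
A=np.c_[q[:,:2]-q[:,:2].mean(0),np.ones(len(q))]; w=np.ones(len(q),bool)
for _ in range(8):
    s=np.linalg.lstsq(A[w],q[w,2],rcond=None)[0]; w=abs(A@s-q[:,2])<3
print(q[w].mean(0),s,w.sum(),len(q)); g=q[w]; print(cv2.minAreaRect(g[:,:2].astype(np.float32)),g.min(0),g.max(0))
go(432,-293,60,183.3)
```

```text
[[406.0, -348.0, 213.0], [404.0, -336.0, 215.0], [403.0, -329.0, 217.0], [400.0, -301.0, 224.0], [398.0, -290.0, 226.0], [397.0, -279.0, 228.0], [397.0, -274.0, 229.0]]
[[432.0, -352.0, 213.0], [429.0, -336.0, 216.0], [423.0, -299.0, 225.0], [422.0, -288.0, 227.0], [420.0, -277.0, 229.0], [419.0, -272.0, 231.0]]
[[426.0, -331.0, 258.0], [443.0, -298.0, 224.0], [440.0, -284.0, 228.0], [438.0, -273.0, 230.0]]
[ 420.53889376 -304.27297303  222.67198822] [1.18924755e-02 2.22391096e-01 2.22308463e+02] 14380 17411
((433.3626403808594, -311.2738342285156), (90.6710433959961, 90.26128387451172), 2.2802460193634033) [ 387.25917435 -357.55548416  208.071885  ] [ 479.53192625 -265.81273686  232.19117757]
t 28.8 tcp [ 430.6 -293.3  214.7] ori [-1.799e+02  1.000e-01 -1.767e+02] F [ 0.1  0.2 -2.5] w 58.8 q6 -133.0
ROW [-0.0017, 0.0005, 0.2063, -0.0004, 0.0004, -0.0] mm 155
```

```bash
python3 -m crank '[[[-1,-0.001,0,0.05,0,0,0],[-1,-0.001,0,0.1,0,0,0],[-1,-0.001,0,0.145,0,0,0],[-1,-0.001,0,0.18,0,0,0],[-1,-0.001,0,0.205,0,0,0],[-1,-0.001,0,0.218,0,0,0],[-1,-0.001,0,0.226,0,0,0],[-1,-0.001,0,0.23,0,0,0],[-1,-0.001,0,0.233,0,0,0],[-1,-0.001,0,0.234,0,0,0]]]' 10
python3 - <<'E'
from h import *
go(430.6,-293.3,37,183.3)
p,d,c=cam("wrist"); X=cloud(d,c); np.savez("w14.npz",p=p,d=d,X=X)
for r,cs in ((190,(190,250,290)),(230,(190,250,290))): print([X[r,c].round().tolist() for c in cs])
E
```

```text
time: 29.8
tcp_pos: [431.6, -293.2, 39.8]
orientation: [-180.0, 0.1, -176.7]
force: [-3.9, 6.1, 9.5]
width: 59.1
finger_force: 12.3
t 29.8 tcp [ 431.6 -293.2   39.8] ori [-1.800e+02  1.000e-01 -1.767e+02] F [-3.9  6.1  9.5] w 59.1 q6 -133.0
ROW [0.0014, -0.0001, 0.0037, -0.0002, 0.0004, 0.0] mm 3
[[402.0, -333.0, 38.0], [398.0, -299.0, 44.0], [396.0, -277.0, 48.0]]
[[427.0, -333.0, 38.0], [422.0, -297.0, 44.0], [419.0, -275.0, 48.0]]
```

Touching the board with 10 N. Now open slowly, then rise.

```bash
python3 -m crank '[[[0.3,0,0,0,0,0,0],[0.4,0,0,0,0,0,0],[0.6,0,0,0,0,0,0],[0.8,0,0,0,0,0,0],[1,0,0,0,0,0,0],[1,0,0,0,0,0,0],[1,0,0,0,0,0,0],[1,0,0,0,0,0,0],[1,0,0,0,0,0,0],[1,0,0,0,0,0,0]]]'
python3 -m crank '[[[1,0,0,-0.02,0,0,0],[1,0,0,-0.04,0,0,0],[1,0,0,-0.08,0,0,0],[1,0,0,-0.12,0,0,0],[1,0,0,-0.15,0,0,0],[1,0,0,-0.15,0,0,0],[1,0,0,-0.15,0,0,0],[1,0,0,-0.15,0,0,0],[1,0,0,-0.15,0,0,0],[1,0,0,-0.15,0,0,0]]]'
python3 - <<'E'
from h import *
p,d,c=cam("wrist"); X=cloud(d,c); np.savez("w15.npz",p=p,d=d,X=X); cv2.imwrite("pics/w15.png",p)
print("slid",ring(X,431,-305,32,41,75,half=47)); print("sbar",ring(X,431,-305,53,63,38,half=47))
go(431,-305,75,183.3)
E
```

```text
time: 30.85
tcp_pos: [431.0, -292.9, 38.6]
orientation: [-180.0, -0.0, -176.7]
force: [0.0, -0.5, -0.1]
width: 93.0
finger_force: 0.0
time: 31.85
tcp_pos: [430.4, -292.4, 150.0]
orientation: [179.9, -0.1, -176.7]
force: [-0.3, 0.1, 1.3]
width: 93.0
finger_force: 0.0
slid (8261, np.float64(36.8), [array([ 433.8, -306.6]), array([93.8, 94.3]), np.float64(1.0)])
sbar (949, np.float64(58.2), [array([ 433.5, -306.3]), array([49.2, 15.9]), np.float64(1.8)])
t 31.9 tcp [ 430.6 -292.5  150.2] ori [ 1.799e+02 -1.000e-01 -1.767e+02] F [ 0.4 -0.7 -0.4] w 93.1 q6 -133.0
ROW [0.0003, -0.0168, 0.1002, 0.0004, -0.0004, 0.0] mm 76
```

View pics/w15.png

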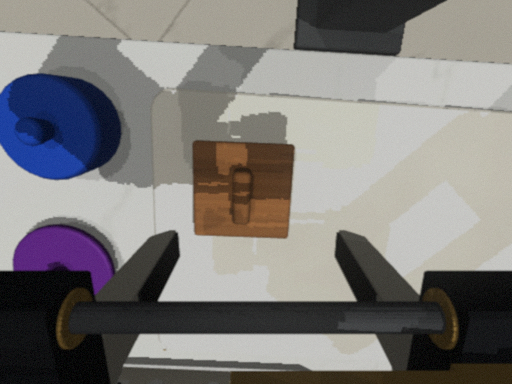

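The lid lies flat again at (243,190), that is (433.7,-306.5), yaw about 1.3°. I'll regrasp with the fingers half shut and a gentle descent.

```bash
python3 -m crank '[[[0,-0.003,-0.0189,0,0,0,0.011],[0,-0.003,-0.0189,0,0,0,0.011],[0,-0.003,-0.0189,0.02,0,0,0.011],[0,-0.003,-0.0189,0.04,0,0,0.011],[0,-0.003,-0.0189,0.06,0,0,0.011],[0,-0.003,-0.0189,0.075,0,0,0.011],[0,-0.003,-0.0189,0.085,0,0,0.011],[0,-0.003,-0.0189,0.09,0,0,0.011],[0,-0.003,-0.0189,0.09,0,0,0.011],[0,-0.003,-0.0189,0.09,0,0,0.011]]]' 30
python3 - <<'E'
from h import *
go(433.7,-306.5,42,181.3)
E
```

```text
time: 32.9
tcp_pos: [434.4, -307.2, 84.2]
orientation: [-180.0, 0.0, -178.7]
force: [-0.4, -0.4, 0.5]
width: 46.6
finger_force: 0.0
t 32.9 tcp [ 434.4 -307.2   84.2] ori [-180.     0.  -178.7] F [-0.4 -0.4  0.5] w 46.6 q6 -132.0
ROW [0.001, 0.001, 0.0563, -0.0002, 0.0002, 0.0001] mm 42
```

```bash
python3 -m crank '[[[0,0.001,0.001,0.015,0,0,0],[0,0.001,0.001,0.03,0,0,0],[0,0.001,0.001,0.042,0,0,0],[0,0.001,0.001,0.05,0,0,0],[0,0.001,0.001,0.056,0,0,0],[0,0.001,0.001,0.056,0,0,0],[-1,0.001,0.001,0.056,0,0,0],[-1,0.001,0.001,0.056,0,0,0],[-1,0.001,0.001,0.056,0,0,0],[-1,0.001,0.001,0.056,0,0,0]]]'
python3 -m crank '[[[-1,0,0,0,0,0,0],[-1,0,0,0,0,0,0],[-1,0,0,0,0,0,0],[-1,0,0,-0.03,0,0,0],[-1,0,0,-0.08,0,0,0],[-1,0,0,-0.14,0,0,0],[-1,0,0,-0.2,0,0,0],[-1,0,0,-0.22,0,0,0],[-1,0,0,-0.22,0,0,0],[-1,0,0,-0.22,0,0,0]]]'
python3 - <<'E'
from h import *
go(608,199,205,215.5)
E
```

```text
time: 33.9
tcp_pos: [433.5, -306.4, 42.0]
orientation: [-180.0, 0.0, -178.7]
force: [-0.5, -1.3, 0.2]
width: 18.9
finger_force: 0.0
time: 34.9
tcp_pos: [432.8, -305.7, 204.8]
orientation: [179.9, -0.1, -178.7]
force: [-0.6, -0.1, -2.5]
width: 15.9
finger_force: 30.0
t 34.9 tcp [ 432.8 -305.7  204.8] ori [ 1.799e+02 -1.000e-01 -1.787e+02] F [-0.6 -0.1 -2.5] w 15.9 q6 -132.0
ROW [-0.249, 0.6674, 0.0003, 0.0006, -0.0003, -0.1899] mm 534
```

```bash
python3 -m crank '[[[-1,-0.15,0.4,0,0,0,-0.19],[-1,-0.15,0.4,0,0,0,-0.19],[-1,-0.15,0.4,0,0,0,-0.19],[-1,-0.15,0.4,0,0,0,-0.19],[-1,-0.15,0.4,0,0,0,-0.19],[-1,-0.15,0.4,0,0,0,-0.19],[-1,-0.15,0.4,0,0,0,-0.19],[-1,-0.15,0.4,0,0,0,-0.19],[-1,-0.15,0.4,0,0,0,-0.19],[-1,-0.15,0.4,0,0,0,-0.19]]]'
python3 - <<'E'
from h import *
go(608,199,205,215.5)
E
```

```text
time: 35.9
tcp_pos: [537.8, -4.7, 205.0]
orientation: [179.9, -0.1, -144.5]
force: [0.9, -0.0, -1.3]
width: 15.8
finger_force: 30.0
t 35.9 tcp [537.8  -4.7 205. ] ori [ 1.799e+02 -1.000e-01 -1.445e+02] F [ 0.9 -0.  -1.3] w 15.8 q6 -131.0
ROW [-0.2338, 0.1669, -0.0004, 0.0005, -0.0007, -0.0002] mm 215
```

```bash
python3 -m crank '[[[-1,-0.234,0.167,0,0,0,0],[-1,-0.234,0.167,0,0,0,0],[-1,-0.234,0.167,0,0,0,0],[-1,-0.234,0.167,0,0,0,0],[-1,-0.234,0.167,0.03,0,0,0],[-1,-0.234,0.167,0.06,0,0,0],[-1,-0.234,0.167,0.06,0,0,0],[-1,-0.234,0.167,0.06,0,0,0],[-1,-0.234,0.167,0.06,0,0,0],[-1,-0.234,0.167,0.06,0,0,0]]]'
python3 - <<'E'
from h import *
p,d,c=cam("wrist"); cv2.imwrite("pics/w16.png",p); X=cloud(d,c); np.savez("w16.npz",p=p,d=d,X=X)
o=env.get_obs();t=o["tcp_pos"];print(o["width"],t)
try: print("can",ring(X,608,199,88,99,75,half=47))
except Exception as e: print(e)
q=X.reshape(-1,3); q=q[(q[:,2]>t[2]-12)&(q[:,2]<t[2]-1)&(np.hypot(*(q[:,:2]-t[:2]).T)<70)]
print("lid",cv2.minAreaRect(q[:,:2].astype(np.float32)),np.median(q[:,2]))
go(608,199,111,215.5)
E
```

```text
time: 36.9
tcp_pos: [610.0, 199.5, 163.6]
orientation: [-179.9, 0.1, -144.6]
force: [0.2, -0.2, -0.4]
width: 15.3
finger_force: 30.0
15.988740099465721 [609.85475574 199.69668422 163.40966954]
can (1035, np.float64(94.9), [array([575.6, 175.8]), array([14.1, 94. ]), np.float64(35.5)])
lid ((609.7250366210938, 198.40676879882812), (92.3949203491211, 94.29232025146484), 35.35865020751953) 158.4228369729115
t 36.95 tcp [609.9 199.7 163.4] ori [-1.799e+02  1.000e-01 -1.445e+02] F [ 1.  -0.6 -1.5] w 16.0 q6 -112.0
ROW [0.0027, 0.0007, 0.0699, -0.0003, 0.0007, -0.0002] mm 52
```

View pics/w16.png

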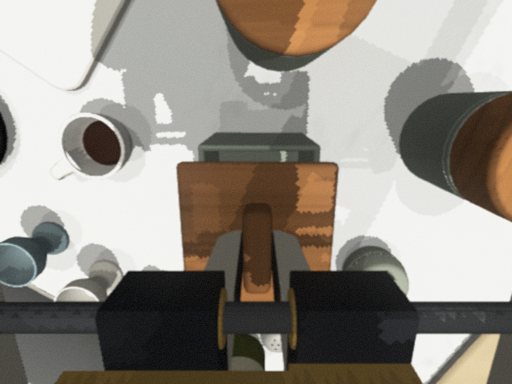

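The held lid at (258,215) is square with the canister rim above it at (258,145). Correction is 1.8 mm along tool x and 0.9 mm along tool y, then lower.

```bash
python3 -m crank '[[[-1,0.0024,0.0012,0.015,0,0,0],[-1,0.0024,0.0012,0.03,0,0,0],[-1,0.0024,0.0012,0.044,0,0,0],[-1,0.0024,0.0012,0.055,0,0,0],[-1,0.0024,0.0012,0.063,0,0,0],[-1,0.0024,0.0012,0.068,0,0,0],[-1,0.0024,0.0012,0.07,0,0,0],[-1,0.0024,0.0012,0.07,0,0,0],[-1,0.0024,0.0012,0.07,0,0,0],[-0.6,0.0024,0.0012,0.07,0,0,0]]]'
python3 -m crank '[[[0.2,0,0,0,0,0,0],[0.2,0,0,0,0,0,0],[0.2,0,0,0,0,0,0],[0.2,0,0,0,0,0,0],[0.2,0,0,-0.06,0,0,0],[0.2,0,0,-0.12,0,0,0],[0.2,0,0,-0.18,0,0,0],[0.2,0.08,0,-0.2,0,0,0],[0.2,0.08,0,-0.22,0,0,0],[0.2,0.08,0,-0.22,0,0,0]]]'
python3 - <<'E'
from h import *
p,d,c=cam("wrist"); cv2.imwrite("pics/w17.png",p); X=cloud(d,c); np.savez("w17.npz",p=p,d=d,X=X)
print("lid",ring(X,608,199,100,109,75,half=47)); 
q=X.reshape(-1,3); q=q[(abs(q[:,2]-105)<6)&(np.hypot(q[:,0]-608,q[:,1]-199)<45)]; print(np.linalg.lstsq(np.c_[q[:,:2]-[608,199],np.ones(len(q))],q[:,2],rcond=None)[0])
print("cap",ring(X,463,333,132,142,56)); print("rlid",ring(X,465,124,114,122,62))
go(480,215,330,180)
E
```

```text
time: 37.95
tcp_pos: [607.4, 200.1, 109.6]
orientation: [-180.0, 0.1, -144.5]
force: [-0.6, 0.3, 1.0]
width: 17.6
finger_force: 0.0
time: 38.95
tcp_pos: [558.4, 164.5, 277.2]
orientation: [-179.9, 0.2, -144.5]
force: [0.0, -0.2, 1.2]
width: 55.6
finger_force: 0.0
lid (5127, np.float64(104.9), [array([607.5, 199.2]), array([93.6, 94.1]), np.float64(35.3)])
[ 1.32445797e-04 -3.76986424e-04  1.05082692e+02]
cap (5064, np.float64(137.6), array([463.4, 333. ,  45. ]), 'rms', np.float64(0.4))
rlid (9163, np.float64(118.7), array([464.8, 124.4,  53.5]), 'rms', np.float64(0.2))
t 39.0 tcp [558.8 165.  275.9] ori [-179.9    0.2 -144.5] F [ 0.4  0.  -0.5] w 55.8 q6 -114.0
ROW [0.0467, 0.1152, -0.0725, -0.0001, 0.0012, 0.1972] mm 108
```

View pics/w17.png

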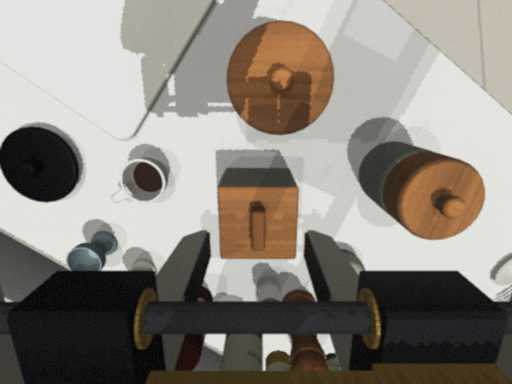

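All three lids are in place: square (258,222), round (280,77), cap (435,195). Each is level and at its full-home height, so I'm handing in.

```bash
python3 -c "
from plant import env
print(env.close_job())"
```

```text
the job is handed in; nothing more can be done
None
```

All four lids are back on their canisters (inner lid before cap), each level, at full-home height and within about 1.5 mm of centre; the square lid slipped into a bad grip once and was set down and regrasped, and the job was handed in at about 39 s.

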